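# Clamp the filter cartridge in its station

## Robot

A 6-joint arm with a two-finger parallel gripper is mounted at the origin on the work surface. World frame = base frame: x ahead of the robot, y to its left, z up, the work surface at z = 0. Lengths are in mm, angles in rad, forces in N, time in s.
With the tool pointing down it reaches from about 350 to 775 mm from the base axis. Payload 7.3 kg.
Tool frame: the origin (TCP) lies at the very end of the fingers, on their centre line; the grasp point (between the pads) lies bot.grip_point_offset behind it (bot.grip_point_offset is the distance from the TCP to the grasp point, in mm); z points along the fingers, y is the line along which they close (so a half turn about z gives the same grasp; the last joint's range is limited). The gripper opens to 92 mm and grips with 3 to 60 N. Pads are 19 mm wide; open, the fingers measure 130 mm over their backs; the gripper's body (75 mm by 190 mm) begins 47 mm behind the grasp point.
Start: joints at [1.121, 0.342, 1.524, -0, 1.275, -0.146], TCP at [157.038, 500.983, 226.741] pointing down, gripper open.
Joint ranges: [-2.53, 2.53], [-0.77, 2.02], [0.04, 2.7], [-1, 4.14], [0.28, 2.66], [-3.11, 3.11]. Speed limits (rad/s): [2.57, 2.57, 3.14, 3.14, 3.14, 3.14].

## Interface

Orientations are given as [roll, pitch, yaw] about the fixed x, y, z axes, in that order (R = Rz(yaw) Ry(pitch) Rx(roll)).
In Python, from plant import bot gives the robot as it stands. The module is installed in compiled form; this text tells all that it offers.
- The arm moves only by the tool carry_out, never from a script. Its argument "plan" is a list of rows, each an object of numbers: "tx", "ty", "tz": the shift along the world's x, y, z in mm; "rx", "ry", "rz": the turn, a rotation vector about the world's x, y, z in rad. A call has 1 to 12 rows; each row shifts and turns the commanded pose from where the row before left it; what a row does not reach is not made up. A row lasts 1/10 s, in which the tool goes at most 50 mm and 8.59 degrees, less where a joint would pass 70% of its speed; a pose out of reach is approached as far as the arm can. A call with a gripper value outside its range is refused whole. "gripper" is the closure, from 0 (fully open) to 1 (shut), set as the call begins (left out, the last holds). The fingers move at their own pace and stop on an object; the grip force is fixed at half the most. Time passes only in rows, so rows that do not move let the fingers close. It gives the time, the measured TCP pose, the force, the opening and the grip force at its end, in the units of the state.
- bot.get_obs(): the state, without advancing time (a new reading comes with each control period).
- bot.capture(name): name is "scene" or "top" or "wrist"; returns the picture (420x560x3 uint8, red, green, blue); there is no depth.
- bot.camera_model(name): a dict with "camera_matrix" (3x3 intrinsics, pixels), "R" (3x3) and "t" (3): a world point X has camera coordinates R X + t. Camera axes: x right, y down, z forward; pixel columns grow to the right and rows downward; lengths in mm; the calibration is good to about 2 mm. The wrist camera is an equidistant fisheye: a pixel r from the principal point sees the ray r / f radians off the axis. A picture is of the moment at which its call begins: read the wrist's pose just before it. camera_model takes no time and is no camera call; for the wrist camera it gives the pose at the moment of the call.
- bot.close_job(): hands the job in; it is judged then, once.
The state is a dict: "time": time; "joint_positions": joint angles; "dq": joint speeds; "tau": joint torques, N m; "tool_pos": TCP position; "tcp_rot": TCP orientation; "contact_force": force on the tool from outside, world axes, zero at the start; "moment": the same for the moment, N m; "grip_width": finger opening in mm; "finger_force": force on a finger pad.
Only numpy, scipy, OpenCV 4.12 (cv2) and the standard library are available. Lean on these libraries where they do the work, as an engineer would, in place of code of your own. Each camera call takes 0.05 s, during which the arm holds its last target. There are 200 camera calls.

## Task

The filter cartridge lies ready in its clamping station, with the steel strap standing open on one side and the cam lever tipped back on the other. With the fingers only pushing, swing the strap over until it lies flat across the cartridge, then push the cam lever over and fully down onto the strap, and move clear. Pick nothing up, and leave the cartridge and the other things where they are.

Things in the scene. Friction and masses are not known exactly. Their poses are not given: they have to be found in the camera images.
- station: Fixed clamping station in a white drip tray, 300 x 320 mm (x, y), rim 18 mm high, floor 4 mm thick. Origin: centre of the tray's underside, on the table. Its x axis runs along the cartridge, its y axis across it from the cam lever's side to the strap hinge's side, z up; offsets in the other entries are in this frame.
- strap_axis (a point): Middle of the strap's hinge axis, which is parallel to the station's x; fixed on the station at (0, 40, 77) mm. Two steel cheeks beside it, at x = -25 to 25 mm, y = 31 to 49 mm, are 86 mm high.
- strap (a joint): Angle of the steel strap in rad: 0 = flat across the cartridge, pointing to the station's -y (fully closed, its stop); 1.57 = upright; starts at 1.75 to 2.1, leaning back towards +y; limit 2.2. A stiff hinge (about 0.13 N m): it stays wherever it is left, neither falls nor springs, and must be pushed all the way.
- strap_end (a point): Middle of the strap's free end, on the outer face (upper face when closed). The strap is a straight flat bar, 30 mm wide (x) and 6 mm thick (3 mm either side of the hinge axis), reaching 96 mm from the axis; its top is 80 mm above the table when closed.
- lever_axis (a point): Middle of the cam lever's pivot axis, parallel to the station's x; fixed on the station at (0, -66, 88) mm. Two steel cheeks beside it, at x = -25 to 25 mm, y = -56 to -78 mm, are 98 mm high.
- lever (a joint): Angle of the cam lever in rad: 0 = fully down (its stop), lying flat above the closed strap, pointing to the station's +y; 1.57 = upright; starts at 2.1 to 2.45, tipped back outwards towards -y; limit 2.6. Stiff (about 0.22 N m): stays where it is left. It must not go down before the strap is over.
- lever_end (a point): Middle of the lever's free end, on the grip's outer (upper when down) face, 68 mm from the pivot axis. The lever is a dark arm 14 mm wide with a black grip, 26 mm wide (x) and 24 mm long, at its end; when down, the arm's upper face is 7 mm and the grip's 9 mm above the pivot axis.
- cartridge_mid (a point): Centre of the loose filter cartridge: a clear cylinder 44 mm wide with white end caps 52 mm wide, 216 mm long (258 with its end nipples), along the station's x in two white saddles 58 mm high, its axis 50 mm above the table. Nipples 14 mm wide at x = +-94 mm rise to 92 mm. About 0.2 kg, not fastened; it must stay where it lies.
- screw_cap: Bystander, loose, to be left alone: green screw cap, 36 mm wide, 14 mm high, in the station's tray. Origin: centre of its underside.
- coupling: Bystander, loose, to be left alone: blue stepped hose coupling standing upright, 28 mm wide, 50 mm high, in the tray. Origin: centre of its underside.
- sample_cup: Bystander, loose, to be left alone: small white open cup, 48 mm wide, 40 mm high, in the tray. Origin: centre of its underside.
- port_plug: Bystander, loose, to be left alone: red plug, 22 mm wide, 22 mm high, in the tray. Origin: centre of its underside.
- rinse_bottle: Bystander, loose, to be left alone: white bottle, 68 mm wide, 190 mm high, on the table to one side of the station. Origin: centre of its underside.
- strip_jar: Bystander, loose, to be left alone: small amber jar, 52 mm wide, 85 mm high, on the table to one side. Origin: centre of its underside.
- beaker: Bystander, loose, to be left alone: clear beaker, 80 mm wide, 100 mm high, on the table to one side. Origin: centre of its underside.

How it is judged:
By the outcome, as a careful person would: the job done as asked, in the order asked, and still so for the second after the job is handed in, with the robot touching nothing.
It also fails if it takes over 58 s, if anything falls off the work surface, if the arm or the gripper's body presses on something with over 40 N, if the wrist force passes 120 N, or if a joint passes its speed limit or range.

## Working session

There is one attempt and no reset: what is moved stays moved. The work goes in short steps, Python scripts to look and compute and a tool call to move; the robot and the scene stay as the last step left them, time stands still between calls to the robot, and variables do not carry over. Pictures are saved under pics/ and viewed, at most 10 in all, crops included, and the job is handed in when it is done.

Besides the shell and the picture viewer there is one more tool, called after "Call:" as name(argument=value, ...), one argument or row to a line, values as JSON. carry_out: Moves the arm, as the interface text tells. Its arguments: {"type":"object","properties":{"plan":{"type":"array"},"gripper":{"type":"number"}},"required":["plan"]}

```bash
mkdir -p pics; python3 - <<'E'
from plant import bot
import cv2,numpy as np
a=bot.capture("scene");b=bot.capture("top")
cv2.imwrite("pics/scene.png",a[:,:,::-1]);cv2.imwrite("pics/top.png",b[:,:,::-1])
for n in("scene","top"):
    m=bot.camera_model(n);print(n,np.round(m["camera_matrix"],1).tolist(),np.round(m["R"],3).tolist(),np.round(m["t"]).tolist(), np.round(-m["R"].T@m["t"]))
print(bot.grip_point_offset,bot.get_obs())
E
```

```text
scene [[416.4, 0.0, 276.9], [0.0, 416.4, 202.5], [0.0, 0.0, 1.0]] [[0.201, 0.98, 0.008], [0.562, -0.108, -0.82], [-0.802, 0.169, -0.572]] [-122.0, -255.0, 1631.0] [1477. -185.  726.]
top [[428.7, 0.0, 277.1], [0.0, 428.7, 207.4], [0.0, 0.0, 1.0]] [[-0.016, -0.999, 0.03], [-0.985, 0.011, -0.169], [0.169, -0.032, -0.985]] [-13.0, 598.0, 1044.0] [ 412.   13. 1130.]
18.8 {'time': 0.1, 'joint_positions': array([ 1.12099389e+00,  3.42635046e-01,  1.52492771e+00, -1.81972836e-05,
        1.27540448e+00, -1.46017437e-01]), 'dq': array([-3.92493289e-05, -4.47050463e-03, -2.24835802e-03, -2.66970088e-04,
        2.75402669e-04,  2.00444739e-03]), 'tau': array([ 1.62940312e-03, -4.32004845e+01, -2.44699091e+01,  7.19941081e-02,
        5.24159241e-02, -4.34139952e-05]), 'tool_pos': array([156.87619998, 500.62753656, 226.12163729]), 'tcp_rot': array([-3.14023017e+00, -1.82782973e-04,  2.83781284e+00]), 'contact_force': array([ 0.41049692,  0.21342207, -0.42965127]), 'moment': array([ 0.02446159, -0.00600874, -0.03444303]), 'finger_force': 0.0, 'grip_width': 91.93785871502419}
```

View pics/top.png

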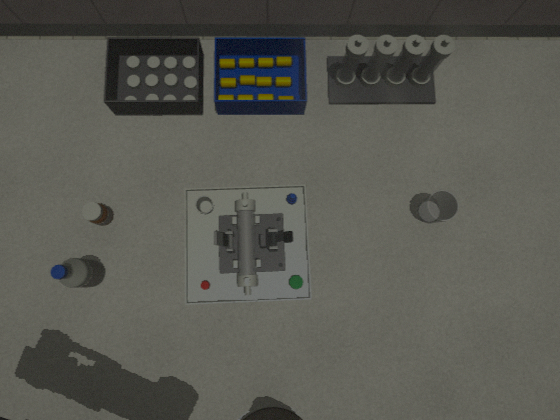

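View pics/scene.png

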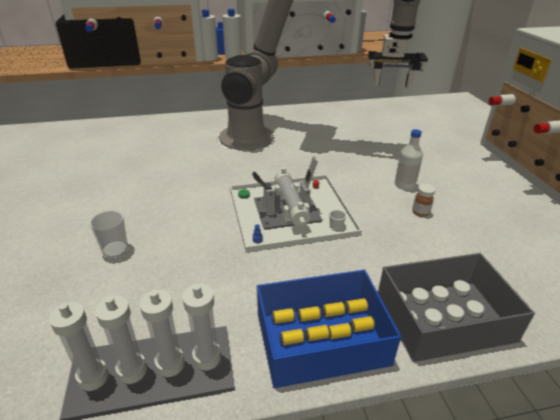

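The top view shows the tray with corners near (186,188), (305,186), (310,299) and (187,303). The strap is on the left (+y) at (222,239) and the lever on the right at (288,237). The scene view agrees: strap at (311,168), lever at (262,180).

```bash
cat > h.py <<'E'
from plant import bot
import cv2,numpy as np
def ray(n,p):
    m=bot.camera_model(n);R,t=np.array(m["R"]),np.array(m["t"])
    d=R.T@np.linalg.inv(m["camera_matrix"])@[p[0],p[1],1];return -R.T@t,d
def onz(n,p,z):
    o,d=ray(n,p);return o+d*(z-o[2])/d[2]
def proj(n,X):
    m=bot.camera_model(n);c=m["R"]@np.array(X)+m["t"];q=m["camera_matrix"]@c;return q[:2]/q[2]
E
python3 - <<'E'
from h import *
a=cv2.imread("pics/top.png");s=cv2.imread("pics/scene.png")
c=a[180:310,180:315];g=cv2.cvtColor(c,cv2.COLOR_BGR2GRAY)
print(g[60,:20],g[100,115:],g[:20,60],g[105:,60])
m=np.zeros(a.shape[:2],np.uint8);m[180:310,180:315]=(g>150)*255
cs,_=cv2.findContours(m,0,2);k=max(cs,key=cv2.contourArea);r=cv2.minAreaRect(k);print(r,cv2.contourArea(k))
P=np.array([onz("top",p,18)[:2] for p in cv2.boxPoints(r)]);print(P.round(),P.mean(0),np.linalg.norm(P-np.roll(P,1,0),axis=1))
o=np.hstack([cv2.convertScaleAbs(cv2.resize(c,None,fx=3,fy=4,interpolation=2),alpha=1.3),cv2.resize(s[145:245,225:360],(395,520),interpolation=2)])
cv2.imwrite("pics/crop.png",o);print(o.shape)
E
```

```text
[100 100  99 101 108 105  87  93 114 114 113 113 115 113 113 112 116 114
 114 112] [ 64  69  65  66  68  65  66  84 101 115 113 117  97  72 100 111 100 104
 103 103] [102  98 103 100  97 102 105 109  75 101 112 114 113 115 115 117 114 111
 112 102] [ 91  93 114 115 114 117 116 114 115 116 114 114 113 115 108  73 113 109
 102 100 103 102  99 100 103]Traceback (most recent call last):
  File "<stdin>", line 6, in <module>
ValueError: max() iterable argument is empty
```

```bash
python3 - <<'E'
from h import *
a=cv2.imread("pics/top.png");s=cv2.imread("pics/scene.png")
c=a[180:310,180:315];g=cv2.GaussianBlur(cv2.cvtColor(c,cv2.COLOR_BGR2GRAY),(3,3),0)
m=np.zeros(a.shape[:2],np.uint8);m[180:310,180:315]=((g>108)|(g<92))*255
m=cv2.morphologyEx(cv2.morphologyEx(m,3,np.ones((5,5))),2,np.ones((9,9)))
cs,_=cv2.findContours(m,0,2);k=max(cs,key=cv2.contourArea);r=cv2.minAreaRect(k);print(r,cv2.contourArea(k))
q=cv2.approxPolyDP(cv2.convexHull(k),6,True)[:,0];print(q.tolist())
for B in (cv2.boxPoints(r),q):
  P=np.array([onz("top",p,18)[:2] for p in B]);print(P.round(),P.mean(0),np.linalg.norm(P-np.roll(P,1,0),axis=1).round())
o=np.hstack([cv2.convertScaleAbs(cv2.resize(c,None,fx=3,fy=4,interpolation=2),alpha=1.3),cv2.resize(s[145:245,225:360],(395,520),interpolation=2)])
cv2.imwrite("pics/crop.png",o)
E
```

```text
((247.387451171875, 244.43515014648438), (114.37456512451172, 120.35054016113281), 88.19125366210938) 12823.0
[[303, 186], [309, 297], [189, 302], [186, 190]]
[[ 655.  218.]
 [ 662. -100.]
 [ 364. -101.]
 [ 360.  203.]] [510.04736723  54.96626158] [295. 318. 298. 304.]
[[ 660.  -93.]
 [ 371. -100.]
 [ 364.  203.]
 [ 652.  216.]] [511.68551525  56.63110479] [309. 290. 304. 289.]
```

View pics/crop.png

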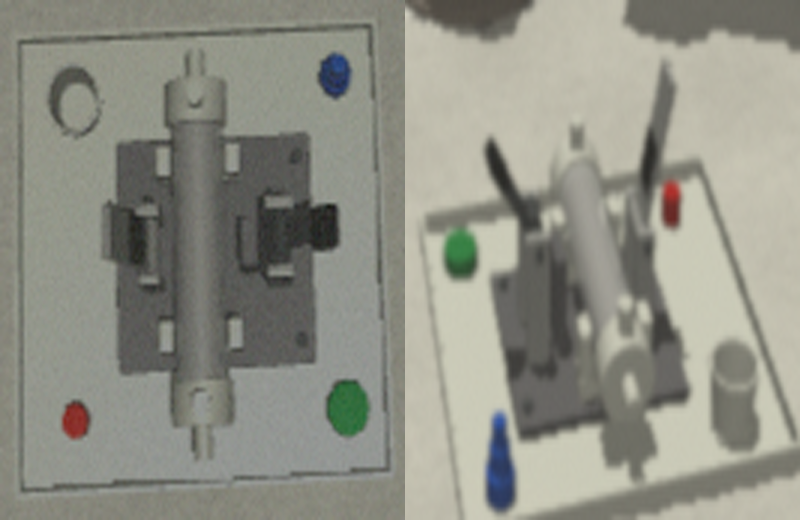

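The crop shows, in full-image pixels, tray inner corners near (186.7,190.5), (303.3,186.5), (309.3,297.5) and (186.7,303). The cartridge nipple tips are near (244.7,192.5) and (247.7,293.8), the strap end near x = 215, and the grip end near (292,236.5).

```bash
python3 - <<'E'
from h import *
P=np.array([onz("top",p,18)[:2] for p in [(186.7,190.5),(303.3,186.5),(309.3,297.5),(186.7,303)]])
print(P.round(),P.mean(0),np.linalg.norm(P-np.roll(P,1,0),axis=1).round())
d=P[[0,1]].mean(0)-P[[2,3]].mean(0);print("yaw",np.arctan2(d[1],d[0]), np.arctan2(*(P[[0,3]].mean(0)-P[[1,2]].mean(0))))
A=onz("top",(244.7,192.5),50)[:2];B=onz("top",(247.7,293.8),50)[:2]
d=A-B;print(A,B,(A+B)/2,np.linalg.norm(d),"yaw",np.arctan2(d[1],d[0]))
C=(P.mean(0)+(A+B)/2)/2;y=np.arctan2(d[1],d[0])
def w(p): return [C[0]+np.cos(y)*p[0]-np.sin(y)*p[1],C[1]+np.sin(y)*p[0]+np.cos(y)*p[1],p[2]]
for th in (1.75,1.92,2.1):
  e=w([0,40-96*np.cos(th)+3*np.sin(th),77+96*np.sin(th)+3*np.cos(th)]); print("strap",th,np.round(e),proj("top",e).round(1),proj("scene",e).round(1))
for th in (2.1,2.27,2.45):
  e=w([0,-66+68*np.cos(th)-9*np.sin(th),88+68*np.sin(th)+9*np.cos(th)]); print("lev",th,np.round(e),proj("top",e).round(1),proj("scene",e).round(1))
E
```

```text
[[ 651.  215.]
 [ 659.  -94.]
 [ 369. -101.]
 [ 361.  209.]] [510.09594163  57.2230091 ] [290. 308. 290. 310.]
yaw 0.02266234635572535 -0.02577504721732723
[637.42488521  60.69217309] [382.19348072  54.21835427] [509.80918297  57.45526368] 255.31349390181626 yaw 0.025359069905524327
strap 1.75 [508. 117. 171.] [217.1 238.3] [312.2 158.2]
strap 1.92 [508. 133. 166.] [210.3 238.8] [317.5 159.1]
strap 2.1 [508. 148. 158.] [203.9 239.4] [322.6 161. ]
lev 2.1 [513. -51. 142.] [291.3 236.7] [252.2 173.8]
lev 2.27 [513. -59. 134.] [294.8 236.9] [249.2 176.7]
lev 2.45 [513. -67. 124.] [297.6 237.2] [246.6 180.1]
```

Tray and cartridge agree: centre about (510, 57), yaw 0.025, inner rim 290 x 310 and cartridge 255 long, all plausible. The strap is at about 1.8 and the lever at about 2.1. I'll push with closed fingers, with the gripper's long side along x.

Call:
carry_out(
  gripper=1,
  plan=[
    {"tx": 29,"ty": -29,"rz": -0.1035},
    {"tx": 29,"ty": -29,"rz": -0.1035},
    {"tx": 29,"ty": -29,"rz": -0.1035},
    {"tx": 29,"ty": -29,"rz": -0.1035},
    {"tx": 29,"ty": -29,"rz": -0.1035},
    {"tx": 29,"ty": -29,"rz": -0.1035},
    {"tx": 29,"ty": -29,"rz": -0.1035},
    {"tx": 29,"ty": -29,"rz": -0.1035},
    {"tx": 29,"ty": -29,"rz": -0.1035},
    {"tx": 29,"ty": -29,"rz": -0.1035},
    {"tx": 29,"ty": -29,"rz": -0.1035},
    {"tx": 29,"ty": -29,"rz": -0.1035},
  ],
)

```text
invalid input at $.plan[0]: expected keys tx, ty, tz, rx, ry, rz
```

Call:
carry_out(
  gripper=1,
  plan=[
    {"tx": 29,"ty": -29,"tz": 0,"rx": 0,"ry": 0,"rz": -0.1035},
    {"tx": 29,"ty": -29,"tz": 0,"rx": 0,"ry": 0,"rz": -0.1035},
    {"tx": 29,"ty": -29,"tz": 0,"rx": 0,"ry": 0,"rz": -0.1035},
    {"tx": 29,"ty": -29,"tz": 0,"rx": 0,"ry": 0,"rz": -0.1035},
    {"tx": 29,"ty": -29,"tz": 0,"rx": 0,"ry": 0,"rz": -0.1035},
    {"tx": 29,"ty": -29,"tz": 0,"rx": 0,"ry": 0,"rz": -0.1035},
    {"tx": 29,"ty": -29,"tz": 0,"rx": 0,"ry": 0,"rz": -0.1035},
    {"tx": 29,"ty": -29,"tz": 0,"rx": 0,"ry": 0,"rz": -0.1035},
    {"tx": 29,"ty": -29,"tz": 0,"rx": 0,"ry": 0,"rz": -0.1035},
    {"tx": 29,"ty": -29,"tz": 0,"rx": 0,"ry": 0,"rz": -0.1035},
    {"tx": 29,"ty": -29,"tz": 0,"rx": 0,"ry": 0,"rz": -0.1035},
    {"tx": 29,"ty": -29,"tz": 0,"rx": 0,"ry": 0,"rz": -0.1035},
  ],
)

```text
time: 1.3
tool_pos: [505.8, 151.5, 226.4]
tcp_rot: [-3.141, 0.0, 1.591]
contact_force: [0.2, 0.4, 0.2]
grip_width: 1.9
finger_force: 0.0
```

Call:
carry_out(
  plan=[
    {"tx": 1,"ty": 0,"tz": -29,"rx": 0,"ry": 0,"rz": 0},
    {"tx": 1,"ty": 0,"tz": -29,"rx": 0,"ry": 0,"rz": 0},
    {"tx": 0,"ty": 0,"tz": -29,"rx": 0,"ry": 0,"rz": 0},
    {"tx": 0,"ty": -10,"tz": 0,"rx": 0,"ry": 0,"rz": 0},
    {"tx": 0,"ty": -10,"tz": 0,"rx": 0,"ry": 0,"rz": 0},
    {"tx": 0,"ty": -10,"tz": 0,"rx": 0,"ry": 0,"rz": 0},
    {"tx": 0,"ty": -11,"tz": 0,"rx": 0,"ry": 0,"rz": 0},
    {"tx": 0,"ty": 0,"tz": 0,"rx": 0,"ry": 0,"rz": 0},
  ],
)

```text
time: 2.1
tool_pos: [507.9, 110.5, 141.1]
tcp_rot: [3.139, 0.0, 1.594]
contact_force: [-0.4, -0.2, -0.4]
grip_width: -0.1
finger_force: 0.0
```

```bash
python3 - <<'E'
from h import *
s=bot.capture("scene")[:,:,::-1];print(bot.get_obs()["contact_force"])
t=bot.capture("top")[:,:,::-1]
cv2.imwrite("pics/s2.png",np.hstack([cv2.resize(s[100:245,225:360],(395,500),interpolation=2),cv2.resize(t[180:310,180:315],(400,500))]))
E
```

```text
[-0.07892801 -0.06205248  0.26571894]
```

View pics/s2.png

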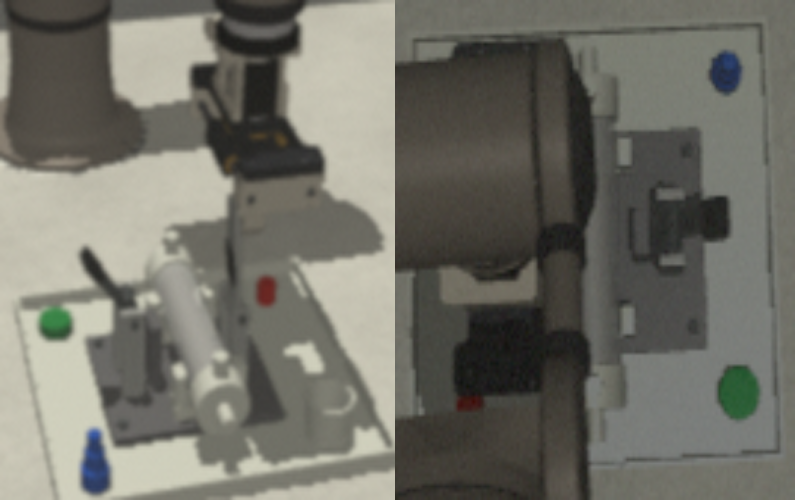

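The strap looks about upright against the fingers at (235,260). I'll continue along the arc.

Call:
carry_out(
  plan=[
    {"tx": 0,"ty": -12,"tz": -1,"rx": 0,"ry": 0,"rz": 0},
    {"tx": 0,"ty": -11,"tz": -2.5,"rx": 0,"ry": 0,"rz": 0},
    {"tx": 0,"ty": -8.5,"tz": -4,"rx": 0,"ry": 0,"rz": 0},
    {"tx": 0,"ty": -8,"tz": -4.5,"rx": 0,"ry": 0,"rz": 0},
    {"tx": 0,"ty": -7,"tz": -6,"rx": 0,"ry": 0,"rz": 0},
    {"tx": 0,"ty": -6,"tz": -7,"rx": 0,"ry": 0,"rz": 0},
    {"tx": 0,"ty": -5,"tz": -8,"rx": 0,"ry": 0,"rz": 0},
    {"tx": 0,"ty": -4,"tz": -8,"rx": 0,"ry": 0,"rz": 0},
    {"tx": 0,"ty": -2,"tz": -6,"rx": 0,"ry": 0,"rz": 0},
    {"tx": 0,"ty": -1,"tz": -6,"rx": 0,"ry": 0,"rz": 0},
    {"tx": 0,"ty": 0,"tz": 0,"rx": 0,"ry": 0,"rz": 0},
  ],
)

```text
time: 3.3
tool_pos: [506.1, 47.4, 85.6]
tcp_rot: [-3.139, 0.0, 1.596]
contact_force: [0.1, 0.5, 0.8]
grip_width: 0.6
finger_force: 0.0
```

Call:
carry_out(
  plan=[
    {"tx": 0,"ty": 0,"tz": -3,"rx": 0,"ry": 0,"rz": 0},
    {"tx": 0,"ty": 0,"tz": -2,"rx": 0,"ry": 0,"rz": 0},
    {"tx": 0,"ty": 0,"tz": -1,"rx": 0,"ry": 0,"rz": 0},
    {"tx": 0,"ty": 0,"tz": -1,"rx": 0,"ry": 0,"rz": 0},
    {"tx": 0,"ty": 0,"tz": 0,"rx": 0,"ry": 0,"rz": 0},
  ],
)

```text
time: 3.8
tool_pos: [506.9, 47.5, 80.2]
tcp_rot: [-3.142, 0.0, 1.596]
contact_force: [-1.7, -0.4, 5.0]
grip_width: 0.4
finger_force: 2.7
```

Call:
carry_out(
  plan=[
    {"tx": 0,"ty": 0,"tz": -1,"rx": 0,"ry": 0,"rz": 0},
    {"tx": 0,"ty": 0,"tz": -1,"rx": 0,"ry": 0,"rz": 0},
    {"tx": 0,"ty": 0,"tz": 0,"rx": 0,"ry": 0,"rz": 0},
  ],
)

```text
time: 4.1
tool_pos: [507.0, 47.5, 79.9]
tcp_rot: [3.141, 0.0, 1.596]
contact_force: [-7.4, -1.1, 20.4]
grip_width: 0.7
finger_force: 10.5
```

The strap lies against its stop: contact height 79.9 against the given 80, at 20 N. Now I'll lift off and go around to behind the lever.

Call:
carry_out(
  plan=[
    {"tx": 0,"ty": 0,"tz": 35,"rx": 0,"ry": 0,"rz": 0},
    {"tx": 0,"ty": 0,"tz": 35,"rx": 0,"ry": 0,"rz": 0},
    {"tx": 0,"ty": 0,"tz": 35,"rx": 0,"ry": 0,"rz": 0},
    {"tx": 0,"ty": 0,"tz": 35,"rx": 0,"ry": 0,"rz": 0},
    {"tx": 2,"ty": -32,"tz": 0,"rx": 0,"ry": 0,"rz": 0},
    {"tx": 2,"ty": -32,"tz": 0,"rx": 0,"ry": 0,"rz": 0},
    {"tx": 1,"ty": -32,"tz": 0,"rx": 0,"ry": 0,"rz": 0},
    {"tx": 1,"ty": -34,"tz": 0,"rx": 0,"ry": 0,"rz": 0},
    {"tx": 0,"ty": 0,"tz": 0,"rx": 0,"ry": 0,"rz": 0},
  ],
)

```text
time: 5.0
tool_pos: [513.2, -85.8, 217.6]
tcp_rot: [3.141, 0.001, 1.592]
contact_force: [-0.6, 0.9, -0.0]
grip_width: 0.4
finger_force: 0.0
```

```bash
python3 - <<'E'
from h import *
s=bot.capture("scene")[:,:,::-1]
t=bot.capture("top")[:,:,::-1]
cv2.imwrite("pics/s3.png",np.hstack([cv2.resize(s[100:245,225:360],(395,500),interpolation=2),cv2.resize(t[180:310,180:315],(400,500))]))
E
```

```text
(no output)
```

View pics/s3.png

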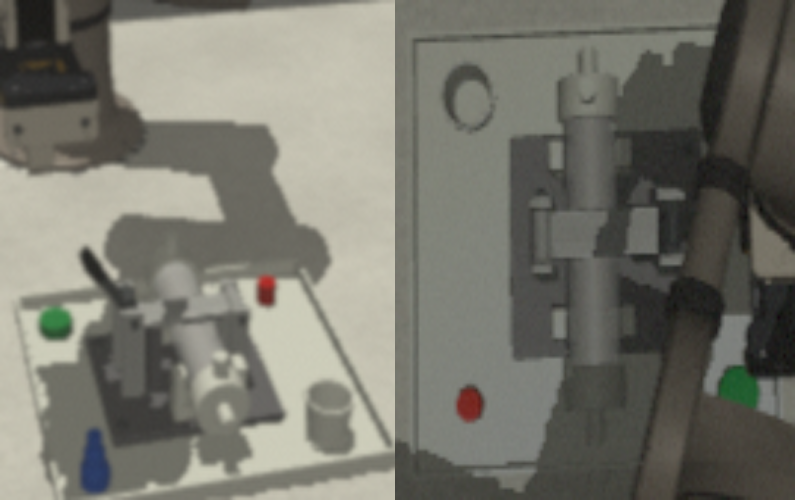

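The strap is flat across the cartridge at (600,232), and the lever is still tipped back at (95,265) with the rest undisturbed. Next I'll descend behind the lever and bring it upright.

Call:
carry_out(
  plan=[
    {"tx": 0,"ty": 0,"tz": -29,"rx": 0,"ry": 0,"rz": 0},
    {"tx": 0,"ty": 0,"tz": -29,"rx": 0,"ry": 0,"rz": 0},
    {"tx": 0,"ty": 0,"tz": -29,"rx": 0,"ry": 0,"rz": 0},
    {"tx": 0,"ty": 12,"tz": 2,"rx": 0,"ry": 0,"rz": 0},
    {"tx": 0,"ty": 12,"tz": 3,"rx": 0,"ry": 0,"rz": 0},
    {"tx": 0,"ty": 12,"tz": 4,"rx": 0,"ry": 0,"rz": 0},
    {"tx": 0,"ty": 11,"tz": 4,"rx": 0,"ry": 0,"rz": 0},
    {"tx": 0,"ty": 11,"tz": 3,"rx": 0,"ry": 0,"rz": 0},
    {"tx": 0,"ty": 0,"tz": 0,"rx": 0,"ry": 0,"rz": 0},
  ],
)

```text
time: 6.0
tool_pos: [513.9, -22.5, 148.7]
tcp_rot: [3.138, 0.0, 1.598]
contact_force: [0.4, -0.5, 0.7]
grip_width: 0.8
finger_force: 0.0
```

Call:
carry_out(
  plan=[
    {"tx": 0,"ty": 9,"tz": 0,"rx": 0,"ry": 0,"rz": 0},
    {"tx": 0,"ty": 9,"tz": -2,"rx": 0,"ry": 0,"rz": 0},
    {"tx": 0,"ty": 9,"tz": -3,"rx": 0,"ry": 0,"rz": 0},
    {"tx": 0,"ty": 8,"tz": -4,"rx": 0,"ry": 0,"rz": 0},
    {"tx": 0,"ty": 7,"tz": -5,"rx": 0,"ry": 0,"rz": 0},
    {"tx": 0,"ty": 7,"tz": -6,"rx": 0,"ry": 0,"rz": 0},
    {"tx": 0,"ty": 5,"tz": -7,"rx": 0,"ry": 0,"rz": 0},
    {"tx": 0,"ty": 5,"tz": -8,"rx": 0,"ry": 0,"rz": 0},
    {"tx": 0,"ty": 3,"tz": -5,"rx": 0,"ry": 0,"rz": 0},
    {"tx": 0,"ty": 2,"tz": -4,"rx": 0,"ry": 0,"rz": 0},
    {"tx": 0,"ty": 0,"tz": 0,"rx": 0,"ry": 0,"rz": 0},
  ],
)

```text
time: 7.1
tool_pos: [512.9, 39.9, 102.2]
tcp_rot: [-3.141, -0.001, 1.596]
contact_force: [-0.7, 0.8, 0.9]
grip_width: 0.6
finger_force: 0.0
```

Call:
carry_out(
  plan=[
    {"tx": 0,"ty": 0,"tz": -2,"rx": 0,"ry": 0,"rz": 0},
    {"tx": 0,"ty": 0,"tz": -2,"rx": 0,"ry": 0,"rz": 0},
    {"tx": 0,"ty": 0,"tz": -1,"rx": 0,"ry": 0,"rz": 0},
    {"tx": 0,"ty": 0,"tz": -1,"rx": 0,"ry": 0,"rz": 0},
    {"tx": 0,"ty": 0,"tz": 0,"rx": 0,"ry": 0,"rz": 0},
  ],
)

```text
time: 7.6
tool_pos: [513.1, 39.8, 97.1]
tcp_rot: [3.141, -0.001, 1.596]
contact_force: [-0.7, 4.1, 6.6]
grip_width: 0.5
finger_force: 3.0
```

Call:
carry_out(
  plan=[
    {"tx": 0,"ty": 0,"tz": -1,"rx": 0,"ry": 0,"rz": 0},
    {"tx": 0,"ty": 0,"tz": -1,"rx": 0,"ry": 0,"rz": 0},
    {"tx": 0,"ty": 0,"tz": 0,"rx": 0,"ry": 0,"rz": 0},
  ],
)

```text
time: 7.9
tool_pos: [513.3, 39.8, 96.7]
tcp_rot: [3.14, -0.0, 1.596]
contact_force: [-5.8, 3.4, 19.7]
grip_width: -0.1
finger_force: 10.0
```

The lever is on its stop: 96.7 against the given 97, at 20 N. Moving clear.

Call:
carry_out(
  plan=[
    {"tx": 0,"ty": 0,"tz": 30,"rx": 0,"ry": 0,"rz": 0},
    {"tx": 0,"ty": 0,"tz": 35,"rx": 0,"ry": 0,"rz": 0},
    {"tx": 0,"ty": 0,"tz": 35,"rx": 0,"ry": 0,"rz": 0},
    {"tx": 0,"ty": 0,"tz": 35,"rx": 0,"ry": 0,"rz": 0},
    {"tx": -10,"ty": 35,"tz": 15,"rx": 0,"ry": 0,"rz": 0},
    {"tx": -10,"ty": 35,"tz": 0,"rx": 0,"ry": 0,"rz": 0},
    {"tx": -10,"ty": 35,"tz": 0,"rx": 0,"ry": 0,"rz": 0},
    {"tx": -10,"ty": 35,"tz": 0,"rx": 0,"ry": 0,"rz": 0},
    {"tx": -10,"ty": 35,"tz": 0,"rx": 0,"ry": 0,"rz": 0},
    {"tx": 0,"ty": 0,"tz": 0,"rx": 0,"ry": 0,"rz": 0},
    {"tx": 0,"ty": 0,"tz": 0,"rx": 0,"ry": 0,"rz": 0},
  ],
)

```text
time: 9.0
tool_pos: [462.8, 214.5, 244.3]
tcp_rot: [-3.141, 0.001, 1.598]
contact_force: [0.2, 0.3, -0.1]
grip_width: 0.8
finger_force: 0.0
```

```bash
python3 - <<'E'
from h import *
s=bot.capture("scene")[:,:,::-1]
t=bot.capture("top")[:,:,::-1]
cv2.imwrite("pics/s4.png",np.hstack([cv2.resize(s[100:245,225:360],(395,500),interpolation=2),cv2.resize(t[180:310,180:315],(400,500))]))
E
```

```text
(no output)
```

View pics/s4.png

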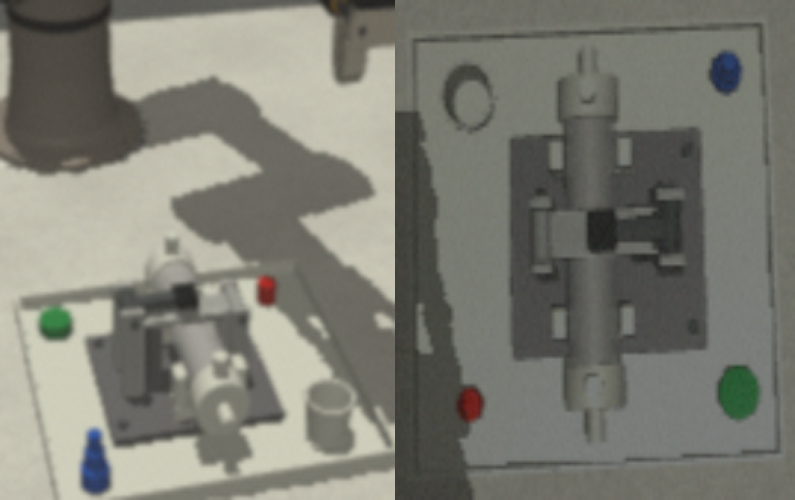

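The lever lies flat on the closed strap, with its grip at (600,230). The cartridge and the other things are where they were, and the arm is clear.

```bash
python3 -c "
from plant import bot
print(bot.close_job())"
```

```text
the job is handed in; nothing more can be done
None
```

The strap is flat across the cartridge and the cam lever is fully down on it, each pressed to its stop at about 20 N; the arm is clear, nothing else in the tray looks moved, and the job was handed in at about 9 s (no verdict was returned).

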